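Lock the tongued deck board onto the drip tray

ROBOT

A 7-joint arm with a two-finger parallel gripper is mounted at the origin on the work surface. World frame = base frame: x ahead of the robot, y to its left, z up, the work surface at z = 0. Lengths are in m, angles in rad, forces in N, time in s.
With the tool pointing down it reaches from about 0.425 to 0.875 m from the base axis. Payload 4.7 kg.
Tool frame: the origin (TCP) lies where the fingers leave the gripper's body, on its centre line; the fingertips stand 70 mm ahead of it and the grasp point (between the pads) lies 51 mm ahead of it; z points along the fingers, y is the line along which they close (so a half turn about z gives the same grasp; the last joint's range is limited). The gripper opens to 87 mm and grips with 3 to 60 N. Pads are 19 mm wide; open, the fingers measure 117 mm over their backs; the gripper's body (75 mm by 190 mm) begins 51 mm behind the grasp point.
Start: joints at [-1.23, 0.321, -0.07, 1.45, 0.023, 1.371, -0.057], TCP at [0.209, 0.616, 0.292] pointing down, gripper open.
Joint ranges: [-2.86, 2.86], [-0.3, 2.09], [-1.38, 1.24], [0.06, 2.45], [-1.56, 4.7], [0.09, 2.05], [-2.69, 2.69]. Speed limits (rad/s): [2.57, 2.57, 3.14, 3.14, 3.14, 3.14, 3.14].

INTERFACE

Orientations are given as a rotation vector (axis times angle).
In Python, from bench import ctrl gives the robot as it stands.
- The arm moves only by the tool drive_tool, never from a script. Its argument "motion" is a list of rows, each a list of 3 entries, a list of its own where there are three numbers: the shift along the tool's x, y, z in cm, then the turn, a rotation vector about the tool's x, y, z in degrees, then the opening, from -1 (shut) to 1 (fully open). In form: [[[x, y, z], [ax, ay, az], claw], ...]. A call has 1 to 12 rows; each row shifts and turns the commanded pose from where the row before left it, along the tool's axes as they then stand; what a row does not reach is not made up. A row lasts 1/8 s, in which the tool goes at most 62.5 mm and 10.7 degrees, less where a joint would pass 70% of its speed; a pose out of reach is approached as far as the arm can. A call with a gripper value outside its range is refused whole. The fingers move at their own pace and stop on an object; "force" is the grip in N (left out, the last holds). Time passes only in rows, so rows that do not move let the fingers close. It gives the time, the measured TCP pose, the force, the opening and the grip force at its end, in the units of the state.
- ctrl.get_state(): the state, without advancing time (a new reading comes with each control period).
- ctrl.get_image(name): name is "scene" or "side" or "wrist"; returns the picture (480x640x3 uint8, red, green, blue); there is no depth.
- ctrl.calibration(name): a dict with "K" (3x3 intrinsics, pixels), "origin" and "attitude" of the camera in the world; the wrist camera has in their place "tool_from_camera" (4x4, takes a point from camera to tool coordinates, whose origin is the TCP and whose axes are the flange's). Camera axes: x right, y up, looking along -z (the intrinsics and any distortion apply to the point x, -y, -z); pixel columns grow to the right and rows downward; lengths in m; the calibration is good to about 2 mm. A picture is of the moment at which its call begins: read the wrist's pose just before it. calibration takes no time and is no camera call.
- ctrl.close_job(): hands the job in; it is judged then, once.
The state is a dict: "time": time; "joint_positions": joint angles; "qd": joint speeds; "joint_torque": joint torques, N m; "position": TCP position; "tool_rot": TCP orientation; "ft_force": force on the tool from outside, world axes, zero at the start; "torque": the same for the moment, N m; "grip_width": opening from 0.0 (shut) to 1.0 (fully open); "grip_force": force on a finger pad.
Only numpy, scipy, OpenCV 4.12 (cv2) and the standard library are available. Lean on these libraries where they do the work, as an engineer would, in place of code of your own. Each camera call takes 0.05 s, during which the arm holds its last target. There are 200 camera calls.

TASK

The wooden deck on the blue drip tray is missing its second board. Pick up the loose tongued board by its grip bar, angle its tongue into the groove of the board already laid, work it fully home by feel without forcing the joint, and lower it under control until it lies flat and locked, flush with the laid board and with their ends in line. Let go of it, and leave everything else where it is.

Things in the scene. Friction and masses are not known exactly. Their poses are not given: they have to be found in the camera images.
- tray: Fixed blue steel drip tray, footprint x -130 to 118, y +-83 mm, rim 45 mm high round an open well. One wooden board, 100 mm by 150 mm, 20 mm thick, is wedged on the rim of its near half. Origin: on the bench, under the foremost place of the laid board's groove edge; x points level out of the groove, away from the robot, over the open half; y along the joint; z up.
- groove_zone (a point): Foremost place of the top edge of the laid board's upper lip (x 0, y 0, z 65 mm of the tray, same axes). The laid board sits unmeasured 0 to 24 mm back from it (towards -x), square. Lip: 15.5 to 20 mm above the rim. From the lip edge: groove back 11 mm in; lower lip 4 mm high, out to 14 mm; then a ridge 14 to 30 mm out, 8.5 mm high.
- home_zone (a point): Foremost place of the board's origin once locked: 60 mm out from the lip edge (play -1 to +2 mm), at rim height; 0 to 24 mm back as the laid board sits. The tongue passes lip and ridge with the far edge raised 22 to 30 degrees, best 26 (1 mm play up and down), along the board's slope, and stays near the groove's back while lowered; else the heel lands on the ridge.
- board: Loose wooden board, 0.22 to 0.45 kg, lying flat on the bench on either side of the tray; 20 mm thick, 150 mm along y. Origin: centre of the underside, under the grip bar; z up, -x towards its tongue. Full thickness from x -27 to +50 mm. Grip bar: wooden block standing on top along y, 20 mm thick (x), 90 mm long, 20 to 60 mm above the underside. Top face ends at x -56.5 mm (3.5 mm seam once locked).
- tongue (a point): Middle of the tongue's front face, x -70 mm, 11.5 mm above the underside; board axes. Heights above the underside: tongue x -70 to -56.5 mm, 9 to 14 mm; heel below it x -60 to -48 mm, from 4.5 mm up; hollow that drops over the ridge x -48 to -27 mm, underside at 10 mm. The joint is rigid wood; over 20 N of contact on the angled board forces it.
- bearing: Steel ball-bearing ring, 52 mm across, 15 mm high, lying on the laid board; origin under its centre. Bystander.
- parts_box: Orange open plastic box, 100 by 140 by 50 mm, on the bench on the other side of the tray from the loose board; origin under its centre. Bystander.
- spray_can: Grey can, 56 mm across, 150 mm high, at the far edge; origin under its centre. Bystander.
- jar: Glass jar with steel cap, 60 mm across, 75 mm high, at the far edge; origin under its centre. Bystander.
- wrench: Steel wrench 180 mm long lying beyond the tray. Bystander.
- hammer: Hammer 260 mm long lying beyond the tray. Bystander.
- screwdriver: Screwdriver 190 mm long lying near the robot. Bystander.
There are look-alikes about, which are no part of the job. There is more than one size of the board; the job needs the middle-sized.

How it is judged:
By the outcome, as a careful person would: the job done as asked, in the order asked, and still so for the second after the job is handed in, with the robot touching nothing.
It also fails if it takes over 61 s, if anything falls off the work surface, if the arm or the gripper's body presses on something with over 40 N, if the wrist force passes 120 N, or if a joint passes its speed limit or range.

## Working session

There is one attempt and no reset: what is moved stays moved. The work goes in short steps, Python scripts to look and compute and a tool call to move; the robot and the scene stay as the last step left them, time stands still between calls to the robot, and variables do not carry over. Pictures are saved under pics/ and viewed, at most 10 in all, crops included, and the job is handed in when it is done.

Besides the shell and the picture viewer there is one more tool, called after "Call:" by a JSON object that holds its "fn" and its "kwargs", one argument or row to a line. drive_tool: Moves the arm, as the interface text tells. Its arguments: {"type":"object","properties":{"motion":{"type":"array","items":{"type":"array"}},"force":{"type":"number"}},"required":["motion"]}

```bash
mkdir -p pics; cat > h.py <<'E'
import numpy as np, cv2
from bench import ctrl
from scipy.spatial.transform import Rotation as R
def cam(name, st=None):
    c=ctrl.calibration(name); K=np.array(c["K"])
    if name=="wrist":
        st=st or ctrl.get_state(); T=np.array(c["tool_from_camera"])
        Rt=R.from_rotvec(st["tool_rot"]).as_matrix()
        return K, Rt@T[:3,3]+np.array(st["position"]), Rt@T[:3,:3], c
    A=np.array(c["attitude"]); 
    A=R.from_rotvec(A).as_matrix() if A.shape==(3,) else A
    return K,np.array(c["origin"]),A,c
def ray(C,u,v):
    K,o,A,c=C
    d=np.array(c.get("distortion",np.zeros(5)),float)
    p=cv2.undistortPoints(np.array([[[u,v]]],float),K,d)[0,0]
    return o, A@np.array([p[0],-p[1],-1.])
def onz(C,u,v,z):
    o,r=ray(C,u,v); return o+r*(z-o[2])/r[2]
def proj(C,P):
    K,o,A,c=C; q=A.T@(np.array(P)-o); q=q*np.array([1,-1,-1])
    d=np.array(c.get("distortion",np.zeros(5)),float)
    return cv2.projectPoints(q.reshape(1,1,3),np.zeros(3),np.zeros(3),K,d)[0].ravel()
def snap(name,f):
    st=ctrl.get_state(); im=ctrl.get_image(name); cv2.imwrite(f"pics/{f}.png",im[:,:,::-1]); return st,im
E
python3 - <<'E'
from h import *
for n in("scene","side","wrist"):
    print(n,ctrl.calibration(n)); snap(n,n+"0")
print(ctrl.get_state())
E
```

```text
scene {'K': array([[563.59912354,   0.        , 314.99705061],
       [  0.        , 563.59912354, 233.28365869],
       [  0.        ,   0.        ,   1.        ]]), 'origin': array([1.39134994, 0.06389591, 0.89590311]), 'attitude': array([0.65252007, 0.64618757, 1.44381159])}
side {'K': array([[614.69118889,   0.        , 322.80910642],
       [  0.        , 614.69118889, 242.04649595],
       [  0.        ,   0.        ,   1.        ]]), 'origin': array([0.08848476, 1.18579378, 1.13390439]), 'attitude': array([ 0.213908  , -1.13270199, -2.5929446 ])}
wrist {'K': array([[336.45247909,   0.        , 322.93113693],
       [  0.        , 336.45247909, 241.41118406],
       [  0.        ,   0.        ,   1.        ]]), 'tool_from_camera': array([[ 5.69293560e-04,  9.54861737e-01,  2.97050062e-01,
         8.23156990e-02],
       [ 9.99999808e-01, -6.15708574e-04,  6.26935003e-05,
        -9.72087662e-04],
       [ 2.42759895e-04,  2.97049969e-01, -9.54861905e-01,
        -9.28792577e-02],
       [ 0.00000000e+00,  0.00000000e+00,  0.00000000e+00,
         1.00000000e+00]])}
{'time': 0.15, 'joint_positions': array([-1.22992092,  0.32165681, -0.07010012,  1.45138146,  0.0226142 ,
        1.37081836, -0.05691619]), 'qd': array([-6.18734963e-04, -5.35297111e-04, -1.50505638e-03, -2.30810659e-03,
       -2.18050984e-03, -7.87385296e-05,  1.58876097e-03]), 'joint_torque': array([-3.08800772e-04, -4.91797793e+01, -4.04888727e-01, -3.12874746e+01,
       -6.39765873e-02,  4.05305740e-02,  1.03002983e-04]), 'position': array([0.20857587, 0.61529196, 0.29141685]), 'tool_rot': array([-5.10953868e-01, -3.09961489e+00,  2.30893264e-03]), 'ft_force': array([-0.01348155,  0.12507541, -0.29760405]), 'torque': array([-0.00315372, -0.01418592, -0.01703969]), 'grip_force': 0.0, 'grip_width': 0.997061753143595}
```

View pics/scene0.png

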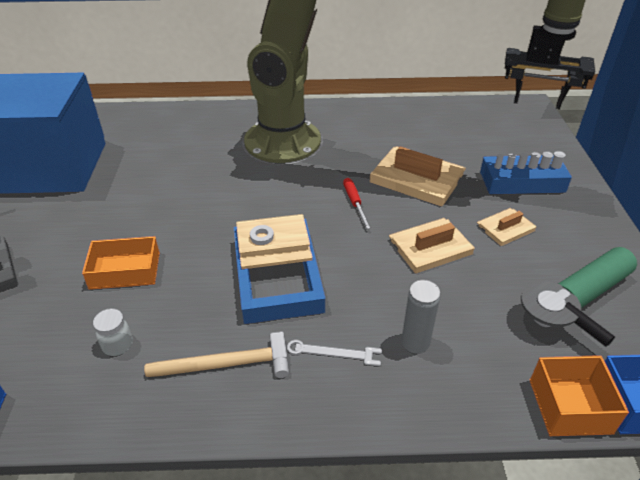

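View pics/side0.png

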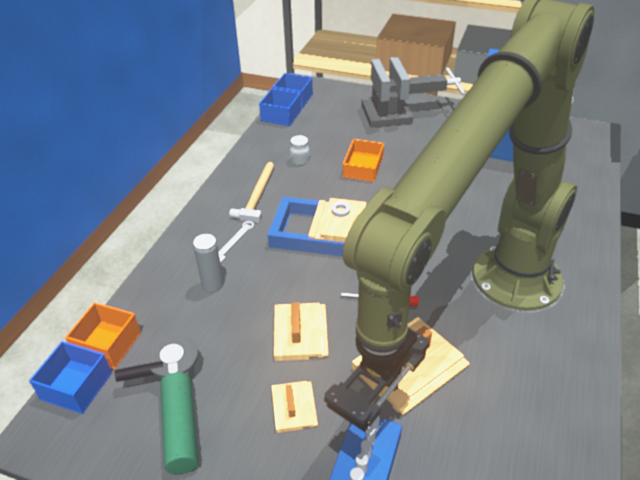

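The scene view shows three boards with grip bars: large at (417,174), middle at (432,245) and small at (507,226). The middle one fits the description. The tray is at (280,265), with the laid board on its near half. I'll confirm with an enlarged crop.

```bash
python3 - <<'E'
from h import *
im=cv2.imread("pics/scene0.png")
a=cv2.resize(im[140:280,365:545],None,fx=4.4,fy=4.2,interpolation=cv2.INTER_CUBIC)
cv2.imwrite("pics/crop1.png",a[:600,:792])
C=cam("scene")
hsv=cv2.cvtColor(im,cv2.COLOR_BGR2HSV)
m=cv2.inRange(hsv,(8,40,90),(28,190,255)); m2=cv2.inRange(hsv,(3,110,50),(14,210,165))
for nm,mm in(("wood",m),("bar",m2)):
  cs,_=cv2.findContours(mm,cv2.RETR_EXTERNAL,cv2.CHAIN_APPROX_NONE)
  for c in cs:
    if cv2.contourArea(c)>60:
      r=cv2.minAreaRect(c);x,y=r[0]
      if y<110: continue
      print(nm,np.round(r[0]),cv2.contourArea(c), np.round(onz(C,x,y,.02),3), cv2.approxPolyDP(c,3,True).reshape(-1,2).tolist() )
E
```

```text
wood [580. 385.] 3660.5 [0.843 0.544 0.02 ] [[539, 357], [534, 370], [541, 359], [561, 414], [627, 413], [600, 355]]
wood [208. 362.] 1696.5 [ 0.773 -0.125  0.02 ] [[271, 348], [146, 363], [144, 372], [153, 376], [270, 360]]
wood [120. 262.] 2091.0 [ 0.505 -0.349  0.02 ] [[155, 236], [91, 240], [82, 269], [87, 288], [91, 288], [84, 272], [149, 268]]
wood [432. 244.] 2795.5 [0.469 0.346 0.02 ] [[474, 247], [443, 217], [389, 234], [415, 273], [472, 254]]
wood [273. 241.] 3223.0 [ 0.447 -0.013  0.02 ] [[303, 215], [237, 221], [242, 268], [311, 259]]
wood [507. 225.] 1269.0 [0.413 0.532 0.02 ] [[536, 226], [522, 212], [511, 208], [477, 221], [500, 245], [534, 231]]
wood [416. 174.] 3394.0 [0.205 0.353 0.02 ] [[370, 173], [370, 182], [442, 205], [465, 167], [395, 146]]
bar [567. 412.] 2307.0 [0.893 0.502 0.02 ] [[539, 359], [530, 383], [549, 435], [613, 434], [627, 413], [561, 415]]
bar [584. 384.] 2176.5 [0.841 0.55  0.02 ] [[543, 360], [551, 381], [573, 380], [582, 385], [592, 410], [624, 409], [599, 358]]
bar [127. 275.] 1189.0 [ 0.544 -0.324  0.02 ] [[155, 239], [149, 269], [83, 274], [88, 288], [153, 284], [159, 253]]
bar [118. 254.] 935.5 [ 0.479 -0.358  0.02 ] [[152, 238], [93, 242], [85, 270], [93, 270], [98, 256], [150, 252]]
bar [435. 238.] 374.0 [0.452 0.357 0.02 ] [[454, 227], [422, 238], [417, 234], [417, 248], [450, 239]]
bar [510. 222.] 126.0 [0.401 0.544 0.02 ] [[522, 214], [505, 222], [500, 220], [498, 228], [518, 222]]
bar [417. 163.] 926.5 [0.156 0.364 0.02 ] [[396, 151], [395, 167], [436, 180], [441, 159], [411, 150]]
```

View pics/crop1.png

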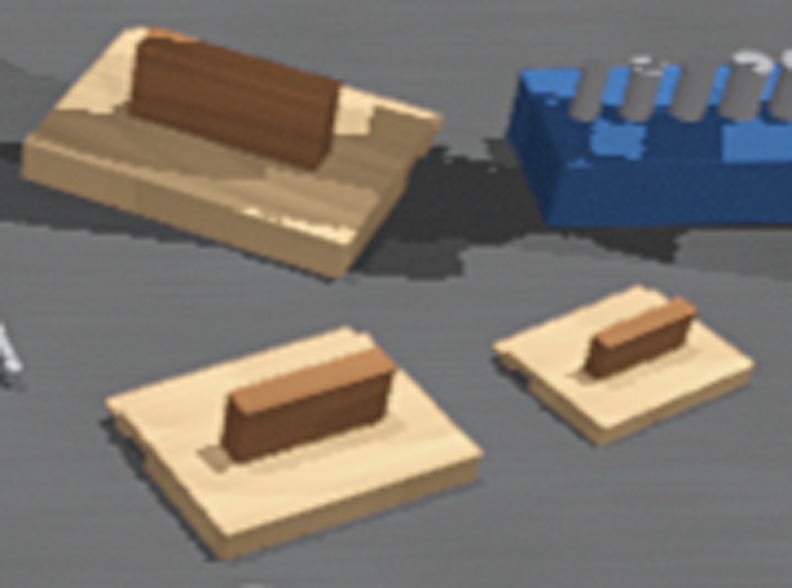

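The crop confirms the middle board at scene (432,245), between the big one (417,174) and the small one (507,226). Its stepped tongue edge faces the robot, at upper left. Next I'll compute the approach.

```bash
cat >> h.py <<'E'
def go(pos,xdir=None,Rt=None,st=None):
    "tool-frame shift cm & rotvec deg to reach TCP pos / orientation"
    st=st or ctrl.get_state(); R0=R.from_rotvec(st["tool_rot"])
    sh=R0.inv().apply(np.array(pos)-st["position"])*100
    rv=(R0.inv()*Rt).as_rotvec(degrees=True) if Rt is not None else None
    return sh,rv
def toolR(y,z):
    y=np.array(y,float);z=np.array(z,float);z/=np.linalg.norm(z);y-=z*(y@z);y/=np.linalg.norm(y)
    return R.from_matrix(np.c_[np.cross(y,z),y,z])
E
python3 - <<'E'
from h import *
C=cam("scene")
f=lambda u,v:(365+u/4.4,140+v/4.2)
P=[onz(C,*f(*p),.06) for p in((230,394),(378,348),(394,370),(240,413))]
print(np.round(P,4)); c=np.mean(P,0); yb=P[1]-P[0]+P[2]-P[3]; yb[2]=0;yb/=np.linalg.norm(yb); xb=np.array([yb[1],-yb[0],0]); print("bar",c,"x",xb,np.degrees(np.arctan2(xb[1],xb[0])), np.linalg.norm(P[1]-P[0]))
C4=[onz(C,u,v,.02) for u,v in((474,247),(443,217),(389,234),(415,268))];print("board",np.round(C4,3))
# tray: laid top corners
T=[onz(C,u,v,.065) for u,v in((303,215),(237,221),(242,268),(311,259))];print("laid",np.round(T,3))
st=ctrl.get_state();print(R.from_rotvec(st["tool_rot"]).as_matrix().round(3))
# view pose: camera above bar
xt=-xb
for y in (xb,-xb):
    Rt=toolR(y,[0,0,-1]); 
    # place TCP 0.2 above, directly above bar minus look offset
    for h in(.20,):
        p=np.array([c[0],c[1],h+.0]); sh,rv=go(p,Rt=Rt); print("y",y.round(3),"shift",sh.round(2),"rot",rv.round(1),"xtool",Rt.as_matrix()[:,0].round(2))
E
```

```text
[[0.4789 0.3068 0.06  ]
 [0.445  0.3881 0.06  ]
 [0.4629 0.3925 0.06  ]
 [0.4937 0.3094 0.06  ]]
bar [0.47010071 0.34921163 0.06      ] x [0.93058327 0.36608028 0.        ] 21.474080135471638 0.0880789216937794
board [[0.483 0.439 0.02 ]
 [0.378 0.389 0.02 ]
 [0.434 0.253 0.02 ]
 [0.544 0.296 0.02 ]]
laid [[ 0.412  0.056  0.065]
 [ 0.428 -0.093  0.065]
 [ 0.576 -0.071  0.065]
 [ 0.555  0.071  0.065]]
[[-0.947  0.321 -0.   ]
 [ 0.321  0.947 -0.001]
 [-0.    -0.001 -1.   ]]
y [0.931 0.366 0.   ] shift [-33.31 -16.79   9.17] rot [-0.1  0.  49.8] xtool [-0.37  0.93  0.  ]
y [-0.931 -0.366 -0.   ] shift [-33.31 -16.79   9.17] rot [-1.000e-01 -1.000e-01 -1.302e+02] xtool [ 0.37 -0.93  0.  ]
```

Call:
{"fn": "drive_tool", "kwargs": {
  "motion": [
    [[-4.2,-2.1,0.3],[0,0,0],1],
    [[-4.2,-2.1,0.3],[0,0,0],1],
    [[-4.2,-2.1,0.3],[0,0,0],1],
    [[-4.2,-2.1,0.3],[0,0,0],1],
    [[-4.2,-2.1,1],[0,0,0],1],
    [[-4.2,-2.1,1.5],[0,0,0],1],
    [[-4.1,-2.1,1.5],[0,0,0],1],
    [[-4,-2.1,2],[0,0,0],1],
    [[0,0,0],[0,0,10],1],
    [[0,0,0],[0,0,10],1],
    [[0,0,0],[0,0,10],1],
    [[0,0,0],[0,0,10],1]
  ]
}}

```text
time: 1.65
position: [0.47, 0.3495, 0.2199]
tool_rot: [-1.548, -2.733, 0.001]
ft_force: [0.8, -0.5, -0.4]
grip_width: 1.0
grip_force: 0.0
```

Call:
{"fn": "drive_tool", "kwargs": {
  "motion": [
    [[0,0,0],[0,0,9.8],1],
    [[0,0,0],[0,0,0],1]
  ]
}}

```text
time: 1.9
position: [0.47, 0.3496, 0.22]
tool_rot: [-1.766, -2.598, 0.001]
ft_force: [-0.4, -0.4, 0.1]
grip_width: 1.001
grip_force: 0.0
```

```bash
python3 - <<'E'
from h import *
st,im=snap("wrist","w1"); print(st["time"],st["position"],R.from_rotvec(st["tool_rot"]).as_matrix().round(3).tolist())
C=cam("wrist",st); print(proj(C,[.470,.349,.06]))
hsv=cv2.cvtColor(im,cv2.COLOR_RGB2HSV)
m=cv2.inRange(hsv,(3,110,50),(14,210,220))
cs,_=cv2.findContours(m,cv2.RETR_EXTERNAL,cv2.CHAIN_APPROX_NONE)
for c in cs:
    if cv2.contourArea(c)>200: print(cv2.contourArea(c),cv2.minAreaRect(c),cv2.approxPolyDP(c,3,True).reshape(-1,2).tolist())
E
```

```text
1.9 [0.46995147 0.3495585  0.21998269] [[-0.368, 0.93, -0.0], [0.93, 0.368, -0.0], [-0.0, -0.0, -1.0]]
[323.94707097 245.31397353]
2749.5 ((318.8828430175781, 237.00762939453125), (114.25055694580078, 25.491886138916016), 89.29268646240234) [[309, 180], [307, 292], [330, 294], [331, 186], [328, 180]]
3723.0 ((10.32063102722168, 77.19427490234375), (79.4289321899414, 96.83243560791016), 47.91083526611328) [[2, 32], [0, 119], [23, 99], [27, 90], [28, 93], [31, 88], [35, 93], [19, 109], [15, 108], [18, 112], [13, 118], [5, 119], [10, 123], [1, 126], [1, 139], [16, 121], [27, 115], [29, 107], [35, 108], [53, 86], [57, 87], [54, 83], [58, 85], [59, 79], [72, 75], [49, 48]]
```

View pics/w1.png

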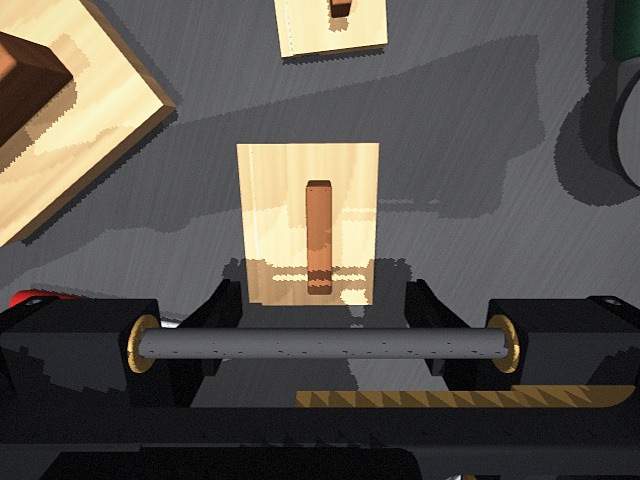

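The wrist view shows the middle board centred at (308,225). Its bar spans (307–331, 180–293), and the tongue edge is on the left at u≈240, which is tool −y.

```bash
python3 - <<'E'
from h import *
st=ctrl.get_state(); C=cam("wrist",st); im=cv2.imread("pics/w1.png")
hsv=cv2.cvtColor(im,cv2.COLOR_BGR2HSV)
m=cv2.inRange(hsv,(3,110,50),(14,210,220))
L=[];Rr=[]
for v in range(195,288,4):
    u=np.flatnonzero(m[v,295:345])+295
    L.append(onz(C,u[0]-.5,v,.06)[:2]);Rr.append(onz(C,u[-1]+.5,v,.06)[:2])
for q in(L,Rr):
    vx,vy,x0,y0=cv2.fitLine(np.float32(q),cv2.DIST_HUBER,0,.01,.01).ravel(); 
    if vy<0: vx,vy=-vx,-vy
    print("line yaw of x",np.degrees(np.arctan2(-vx,vy)),x0,y0)
e=[onz(C,u,v,.02) for u,v in((379,143),(372.5,303),(237,143))]
d=e[0]-e[1];print("right edge yaw",np.degrees(np.arctan2(-d[0],d[1])),np.linalg.norm(d)); d=e[0]-e[2];print("top edge yaw",np.degrees(np.arctan2(d[1],d[0])),np.linalg.norm(d))
c=(np.mean(L,0)+np.mean(Rr,0))/2; w=np.linalg.norm(np.mean(L,0)-np.mean(Rr,0))
ends=[onz(C,319,181,.06),onz(C,319,293.5,.06)]
print("c",c,"w",w,"ends",np.round(ends,4),np.mean(ends,0))
E
```

```text
line yaw of x 21.743868 0.45258135 0.35518664
line yaw of x 22.138369 0.47661364 0.34862155
right edge yaw 22.11929757536073 0.14849703499598288
top edge yaw 21.70487939581666 0.11866398397102983
c [0.46500758 0.35023601] w 0.021158107763291502 ends [[0.4479 0.3945 0.06  ]
 [0.4817 0.3086 0.06  ]] [0.46481987 0.35152836 0.06      ]
```

Call:
{"fn": "drive_tool", "kwargs": {
  "motion": [
    [[0.4,-0.4,3],[0,0,-0.4],1],
    [[0,0,4],[0,0,0],1],
    [[0,0,3],[0,0,0],1],
    [[0,0,1.6],[0,0,0],1],
    [[0,0,1],[0,0,0],1],
    [[0,0,0],[0,0,0],-1],
    [[0,0,0],[0,0,0],-1],
    [[0,0,0],[0,0,0],-1],
    [[0,0,0],[0,0,0],-1],
    [[0,0,0],[0,0,0],-1],
    [[0,0,0],[0,0,0],-1]
  ],
  "force": 45
}}

```text
time: 3.32
position: [0.465, 0.3519, 0.0944]
tool_rot: [1.759, 2.603, 0.0]
ft_force: [0.3, 0.6, 0.4]
grip_width: 0.404
grip_force: 0.0
```

Call:
{"fn": "drive_tool", "kwargs": {
  "motion": [
    [[0,0,0],[0,0,0],-1],
    [[0,0,0],[0,0,0],-1],
    [[0,0,0],[0,0,0],-1],
    [[0,0,0],[0,0,0],-1],
    [[0,0,0],[0,0,0],-1],
    [[0,0,-1],[0,0,0],-1],
    [[0,0,-3],[0,0,0],-1],
    [[0,0,-4],[0,0,0],-1],
    [[0,0,-4],[0,0,0],-1],
    [[0,0,-3],[0,0,0],-1],
    [[0,0,0],[0,0,0],-1]
  ]
}}

```text
time: 4.7
position: [0.4659, 0.3525, 0.247]
tool_rot: [1.759, 2.602, 0.008]
ft_force: [0.8, -0.2, -3.9]
grip_width: 0.227
grip_force: 45.0
```

```bash
python3 - <<'E'
from h import *
st=ctrl.get_state(); print(st["time"],st["position"],st["ft_force"],st["torque"],st["grip_width"],st["grip_force"])
print(R.from_rotvec(st["tool_rot"]).as_matrix().round(3).tolist())
# refine tray from scene image pixels
E
```

```text
4.7 [0.46589189 0.35249852 0.24702599] [ 0.8356425  -0.15509812 -3.94251805] [-0.05378867 -0.0343491   0.00630974] 0.226771315992176 44.99846060760319
[[-0.373, 0.928, 0.004], [0.928, 0.373, 0.004], [0.002, 0.005, -1.0]]
```

Call:
{"fn": "drive_tool", "kwargs": {
  "motion": [
    [[-2,0,0],[0,0,0],-1],
    [[-4,0.2,0],[0,0,0],-1],
    [[-5,0.2,0],[0,0,0],-1],
    [[-5,0.2,0],[0,0,0],-1],
    [[-5,0.2,0],[0,0,0],-1],
    [[-5,0.2,0],[0,0,0],-1],
    [[-5,0.2,0],[0,0,0],-1],
    [[-4,0,0],[0,0,0],-1],
    [[-3.2,0,0],[0,0,4],-1],
    [[0,0,0],[0,0,8],-1],
    [[0,0,0],[0,0,4],-1],
    [[0,0,0],[0,0,0],-1]
  ]
}}

```text
time: 6.2
position: [0.6178, 0.0013, 0.243]
tool_rot: [-2.105, -2.33, 0.003]
ft_force: [0.2, 0.6, -2.7]
grip_width: 0.225
grip_force: 45.0
```

```bash
python3 - <<'E'
from h import *
st,im=snap("wrist","w2"); print(st["time"],st["position"],st["ft_force"],st["torque"],R.from_rotvec(st["tool_rot"]).as_matrix().round(4).tolist())
snap("side","side2"); snap("scene","scene2")
E
```

```text
6.2 [0.61781164 0.0013469  0.24298303] [ 0.17157188  0.55001738 -2.68869801] [-0.11380995  0.08363569  0.02777989] [[-0.1013, 0.9949, -0.0023], [0.9949, 0.1013, -0.0004], [-0.0002, -0.0024, -1.0]]
```

View pics/w2.png

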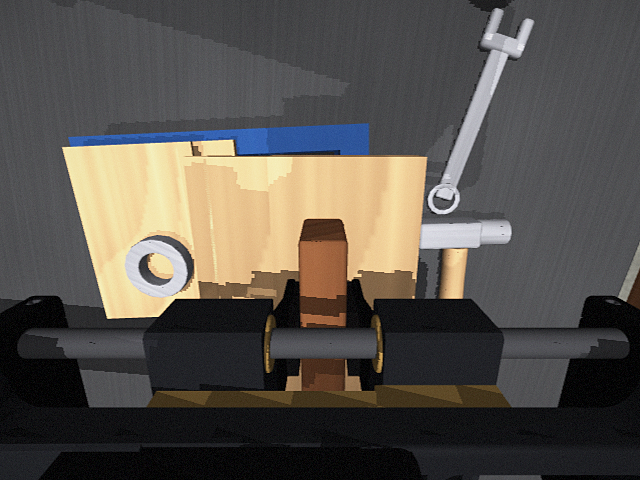

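The wrist view shows the laid board with its back corner at (63,148), lip corner at (191,142) and lower lip to (234,140). The held board's +y end edge runs along v≈156, u 186–427. Next I'll fit those edges.

```bash
python3 - <<'E'
from h import *
st=ctrl.get_state(); C=cam("wrist",st); im=cv2.imread("pics/w2.png")
hsv=cv2.cvtColor(im,cv2.COLOR_BGR2HSV); m=cv2.inRange(hsv,(8,40,60),(28,200,255))
blue=cv2.inRange(hsv,(100,120,40),(125,255,255))
def fit(P):
    vx,vy,x0,y0=cv2.fitLine(np.float32(P),cv2.DIST_HUBER,0,.01,.01).ravel(); return np.array([vx,vy]),np.array([x0,y0])
def top(mask,us,v0,v1,z): return [onz(C,u,v0+np.flatnonzero(mask[v0:v1,u])[0]-.5,z)[:2] for u in us if mask[v0:v1,u].any()]
def inter(a,b):
    s=np.linalg.solve(np.c_[a[0],-b[0]],b[1]-a[1]); return a[1]+s[0]*a[0]
end=fit(top(m,range(75,186,3),130,165,.065))
back=fit([onz(C,30+np.flatnonzero(m[v,30:200])[0]-.5,v,.065)[:2] for v in range(160,300,4)])
low=fit(top(blue,range(90,360,5),110,150,.045))
held=fit(top(m,range(260,410,5),150,170,.243-.0944+.02))
for n,l in(("end",end),("back",back),("rim",low),("held",held)):
    d=l[0]; print(n,np.degrees(np.arctan2(d[1],d[0])),l[1])
print("back corner",inter(end,back)); 
print("lip corner", onz(C,191,142,.065), onz(C,234,140,.049))
print("back-low corner",onz(C,107,318,.065))
xd=end[0]*np.sign(end[0][0]); yd=np.array([-xd[1],xd[0]])
bc=inter(end,back)
print("lip +y corner pred(100mm)",bc+.1*xd)
Rt=R.from_rotvec(st["tool_rot"]).as_matrix()
hp=held[1]; print("held end along toolx rel TCP", (hp-st["position"][:2])@Rt[:2,0])
print("laid end y coord",bc@yd,"held y coord",hp@yd,"tcp",st["position"][:2]@yd,"laid lip x",(bc+.1*xd)@xd)
E
```

```text
end 8.331228 [0.45946223 0.06149719]
back -81.52636 [ 0.41725704 -0.01588465]
rim 8.382972 [0.5258565 0.0796525]
held 5.942479 [0.62235284 0.07561765]
back corner [0.4068759 0.0537964]
lip corner [0.50762505 0.06800714 0.065     ] [0.53669083 0.07237773 0.049     ]
back-low corner [ 0.42960405 -0.0946439   0.065     ]
lip +y corner pred(100mm) [0.50582063 0.06828596]
held end along toolx rel TCP 0.07298944851641466
laid end y coord -0.005725812 held y coord -0.0153564885 tcp -0.08778170570614967 laid lip x 0.510377
```

```bash
cat >> h.py <<'E'
YAW=np.radians(8.37); XD=np.array([np.cos(YAW),np.sin(YAW),0]); YD=np.array([-np.sin(YAW),np.cos(YAW),0])
H=94.4; LIP=511.0; YT=-78.7   # mm: underside ahead of TCP, lip along XD, TCP along YD
def tcp(th,ox,oz):
    "board origin (mm, from lip edge level at rim), far edge raised th deg -> TCP pos, R"
    t=np.radians(th); bx=np.cos(t)*XD+np.sin(t)*np.array([0,0,1]); bz=-np.sin(t)*XD+np.cos(t)*np.array([0,0,1])
    o=(LIP+ox)*XD+YT*YD+np.array([0,0,45+oz]); return (o+H*bz)/1000, toolR(bx,-bz)
def where(st=None):
    "inverse: th, ox, oz, lateral mm, yaw err"
    st=st or ctrl.get_state(); M=R.from_rotvec(st["tool_rot"]).as_matrix(); p=np.array(st["position"])*1000+H*M[:,2]
    th=np.degrees(np.arcsin(M[2,1])); 
    return th,p@XD-LIP,p[2]-45,p@YD-YT,np.degrees(np.arctan2(M[:,1]@YD,M[:,1]@XD)),np.degrees(np.arcsin(M[2,0]))
def OT(th,ox,oz): t=np.radians(th); return ox*np.cos(t)+oz*np.sin(t), -ox*np.sin(t)+oz*np.cos(t)
def steps(th,ox,oz):
    p,Rt=tcp(th,ox,oz); sh,rv=go(p,Rt=Rt); print("->",th,round(ox,1),round(oz,1),"shift cm",sh.round(2),"rot",rv.round(2))
def stat():
    st=ctrl.get_state(); w=where(st); print("t %.2f th %.2f ox %.2f oz %.2f lat %.2f yaw %.2f roll %.2f"%((st["time"],)+w),"Ot,On",np.round(OT(*w[:3]),2),"F",(XD@st["ft_force"]).round(1),(YD@st["ft_force"]).round(1),st["ft_force"][2].round(1),"T",st["torque"].round(2)); return st
E
cat > plan.py <<'E'
from h import *
board=np.float32([[-70,9],[-60,9],[-60,4.5],[-48,4.5],[-48,10],[-27,10],[-27,0],[50,0],[50,20],[-56.5,20],[-56.5,14],[-70,14]])
tray=np.float32([[-100,-20],[118,-20],[118,0],[30,0],[30,8.5],[14,8.5],[14,4],[-11,4],[-11,15.5],[0,15.5],[0,20],[-100,20]])
tray[0:3]=[[-100,-40],[30,-40],[30,-39]]
def dens(P):
    out=[]
    for a,b in zip(P,np.roll(P,-1,0)):
        n=max(2,int(np.linalg.norm(b-a)/1)); out+=[a+(b-a)*k/n for k in range(n)]
    return out
DB=dens(board);DT=[q for q in dens(tray) if q[0]>-15 and q[1]>-2]
def clr(th,ox,oz):
    c,s=np.cos(np.radians(th)),np.sin(np.radians(th)); M=np.array([[c,-s],[s,c]])
    d=[-cv2.pointPolygonTest(tray,tuple(map(float,M@p+[ox,oz])),True) for p in DB if p[0]<-20]
    d+=[-cv2.pointPolygonTest(board,tuple(map(float,M.T@(q-[ox,oz]))),True) for q in DT]
    return min(d)
if __name__=="__main__":
    for th in(26,22,18,14,10,7,4,2,0):
        best=max(((clr(th,ox,oz),ox,oz) for ox in np.arange(58,63,.25) for oz in np.arange(max(0,th-3),th*1.12+2.1,.25)),key=lambda r:r[0])
        print(th,np.round(best,2),np.round(OT(th,*best[1:]),2))
    for Ot in (66,68,72,76,80,85):
        r=[(clr(26,*(np.array([[np.cos(.4538),-np.sin(.4538)],[np.sin(.4538),np.cos(.4538)]])@[Ot,On])),On) for On in np.arange(-3.5,1,.25)]
        print(Ot,max(r),[round(x[1],2) for x in r if x[0]>=0][::len(r)] , min([x[1] for x in r if x[0]>0],default=None),max([x[1] for x in r if x[0]>0],default=None))
E
python3 plan.py; python3 -c "
from h import *
stat(); c,s=np.cos(np.radians(26)),np.sin(np.radians(26))
for Ot in(100,72): steps(26,Ot*c+1.2*s,Ot*s-1.2*c)
"
```

```text
26 [ 1.44 62.5  28.75] [68.78 -1.56]
22 [ 1.11 62.   24.25] [66.57 -0.74]
18 [ 0.73 60.75 19.75] [6.388e+01 1.000e-02]
14 [ 0.66 61.   15.  ] [62.82 -0.2 ]
10 [ 0.8  61.25 11.  ] [62.23  0.2 ]
7 [ 0.91 61.25  8.  ] [61.77  0.48]
4 [ 0.98 61.    4.75] [61.18  0.48]
2 [ 0.9 60.5  2.5] [60.55  0.39]
0 [ 1.  60.   0.5] [60.   0.5]
66 (0.7326011657714844, np.float64(-1.75)) [np.float64(-2.5)] -2.5 -0.25
68 (1.4303293228149414, np.float64(-1.5)) [np.float64(-2.75)] -2.75 -0.25
72 (1.4302711486816406, np.float64(-1.5)) [np.float64(-2.75)] -2.75 -0.25
76 (1.4302139282226562, np.float64(-1.5)) [np.float64(-2.75)] -2.75 -0.25
80 (3.288623571395874, np.float64(-1.0)) [np.float64(-3.5)] -3.5 0.75
85 (7.015390396118164, np.float64(0.75)) [np.float64(-3.5)] -3.5 0.75
t 6.35 th -0.05 ox 100.72 oz 104.30 lat -9.49 yaw -2.46 roll 0.00 Ot,On [100.62 104.4 ] F -0.1 0.2 -3.8 T [-0.08  0.03  0.03]
-> 26 90.4 42.8 shift cm [ 0.73 -5.21  7.11] rot [-26.05   0.56  -2.42]
-> 26 65.2 30.5 shift cm [ 0.62 -7.72  8.34] rot [-26.05   0.56  -2.42]
```

Call:
{"fn": "drive_tool", "kwargs": {
  "motion": [
    [[0,0,0],[0,0,-2.4],-1],
    [[0,0,0],[-5,0,0],-1],
    [[0,0,0],[-7,0,0],-1],
    [[0,0,0],[-7,0,0],-1],
    [[0,0,0],[-7,0,0],-1],
    [[0,0,0],[0,0,0],-1]
  ]
}}

```text
time: 7.1
position: [0.6159, 0.0015, 0.2429]
tool_rot: [1.837, 2.123, 0.487]
ft_force: [0.3, -0.3, -3.6]
grip_width: 0.222
grip_force: 45.0
```

```bash
python3 -c "
from h import *
stat(); c,s=np.cos(np.radians(26)),np.sin(np.radians(26))
for Ot in(100,76): steps(26,Ot*c+1.5*s,Ot*s-1.5*c)
print(ctrl.get_state()['joint_positions'])
"
```

```text
t 7.10 th 25.77 ox 139.57 oz 112.91 lat -9.44 yaw -0.14 roll 0.09 Ot,On [174.78  41.  ] F 0.2 -0.4 -3.6 T [-0.2   0.87  0.03]
-> 26 90.5 42.5 shift cm [ 0.93 -7.52  4.21] rot [-0.23 -0.04 -0.12]
-> 26 69.0 32.0 shift cm [ 0.93 -9.92  4.22] rot [-0.23 -0.04 -0.12]
[-0.51225947  0.02274354  0.50404867  1.96209129 -0.10727026  0.71615682
  0.19838014]
```

Call:
{"fn": "drive_tool", "kwargs": {
  "motion": [
    [[0.3,-2,0.5],[-0.2,0,-0.1],-1],
    [[0.6,-3,1],[0,0,0],-1],
    [[0,-2.5,1.5],[0,0,0],-1],
    [[0,0,1.2],[0,0,0],-1],
    [[0,0,0],[0,0,0],-1],
    [[0,0,0],[0,0,0],-1]
  ]
}}

```text
time: 7.85
position: [0.5705, 0.0036, 0.1748]
tool_rot: [1.829, 2.119, 0.493]
ft_force: [0.4, 0.4, -2.7]
grip_width: 0.225
grip_force: 45.0
```

```bash
python3 - <<'E'
from h import *
st=stat(); st,im=snap("wrist","w3"); snap("side","side3")
C=cam("wrist",st)
L=(LIP*XD-0*YD)/1000
for y in(75,):
  yy=(YT-2)+y  # laid +y end
  for nm,(x,z) in dict(lip=(0,65),lower=(14,49),back=(-100,65)).items():
    print(nm,proj(C,((LIP+x)*XD+yy*YD+[0,0,z])/1000).round(1))
E
```

```text
t 7.85 th 26.30 ox 95.75 oz 45.17 lat -0.86 yaw 0.04 roll -0.08 Ot,On [105.85  -1.92] F 0.5 0.4 -2.7 T [-0.2   0.85 -0.03]
lip [122.9 152.6]
lower [154.6 150.9]
back [-199.1  158.1]
```

View pics/w3.png

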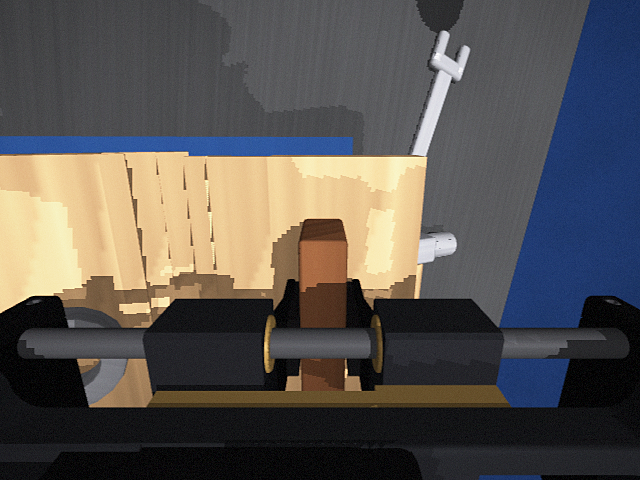

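The wrist view shows the tilted board's end at v≈156 and the laid end at v≈153–155, so the ends are nearly in line. The joint lines are at u≈125, 157, 188 and 208. I'll enlarge that part.

```bash
python3 - <<'E'
import cv2
a=cv2.imread("pics/w3.png")[130:220,80:230]; b=cv2.imread("pics/side3.png")[190:270,240:380]
cv2.imwrite("pics/crop3.png",cv2.resize(a,(750,450),interpolation=cv2.INTER_NEAREST))
E
```

```text
(no output)
```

View pics/crop3.png

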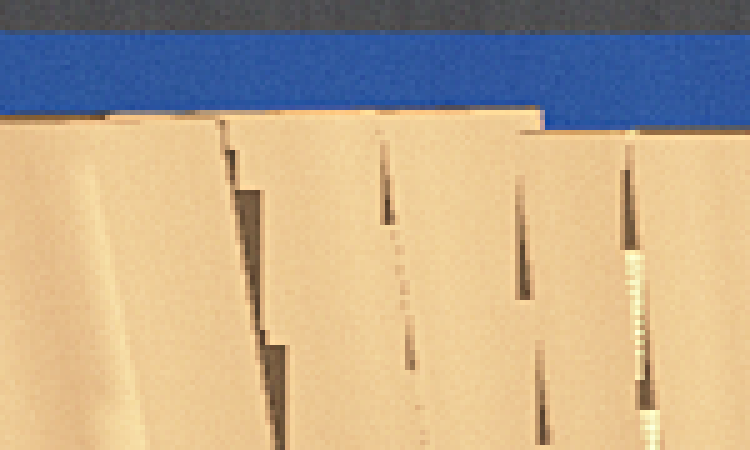

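```bash
python3 - <<'E'
from h import *
st=ctrl.get_state(); C=cam("wrist",st); M=R.from_rotvec(st["tool_rot"]).as_matrix()
for x,z in((-70,14),(-56.5,20),(0,20),(50,20)):
    print((x,z),proj(C,np.array(st["position"])+M@np.array([73,x,H-z])/1000).round(1))
for x,z in((0,65),(14,53.5),(30,53.5)): print(x,proj(C,((LIP+.7+x)*XD+(-6.4)*YD+[0,0,z])/1000).round(1))
im=cv2.imread("pics/w3.png"); hsv=cv2.cvtColor(im,cv2.COLOR_BGR2HSV); m=cv2.inRange(hsv,(8,40,60),(28,200,255))
print({u:130+int(np.flatnonzero(m[130:170,u])[0]) for u in(60,90,110,122,130,150,170,184,192,200,210,240,300,360,415)})
E
```

```text
(-70, 14) [183.9 154. ]
(-56.5, 20) [207.  154.6]
(0, 20) [324.  154.7]
(50, 20) [427.5 154.7]
0 [126.1 154.4]
14 [157.5 152.9]
30 [189.6 152.3]
{60: 153, 90: 153, 110: 153, 122: 152, 130: 152, 150: 152, 170: 152, 184: 152, 192: 156, 200: 156, 210: 156, 240: 156, 300: 155, 360: 155, 415: 155}
```

```bash
sed -i 's/LIP=511.0; YT=-78.7/LIP=511.3; YT=-78.3/' h.py; python3 -c "
from h import *
stat(); c,s=np.cos(np.radians(26)),np.sin(np.radians(26))
for Ot in(80,):
  steps(26,Ot*c+1.5*s,Ot*s-1.5*c)
"
```

```text
t 7.95 th 26.29 ox 94.94 oz 45.03 lat -1.10 yaw 0.03 roll -0.06 Ot,On [105.07  -1.68] F 0.2 0.3 -3.0 T [-0.24  0.97  0.06]
-> 26 72.6 33.7 shift cm [ 0.1  -2.46  0.02] rot [0.29 0.05 0.03]
```

Call:
{"fn": "drive_tool", "kwargs": {
  "motion": [
    [[0.1,-0.6,0],[0.3,0,0],-1],
    [[0,-1,0],[0,0,0],-1],
    [[0,-0.8,0],[0,0,0],-1],
    [[0,0,0],[0,0,0],-1],
    [[0,0,0],[0,0,0],-1]
  ]
}}

```text
time: 8.57
position: [0.5476, 0.0015, 0.1633]
tool_rot: [1.833, 2.122, 0.489]
ft_force: [0.8, -1.1, -2.9]
grip_width: 0.228
grip_force: 45.0
```

```bash
python3 -c "
from h import *
stat(); c,s=np.cos(np.radians(26)),np.sin(np.radians(26))
for Ot in(76,70):
  steps(26,Ot*c+1.5*s,Ot*s-1.5*c)
"
```

```text
t 8.57 th 25.96 ox 72.01 oz 33.46 lat 0.03 yaw 0.01 roll -0.04 Ot,On [79.39 -1.43] F 0.6 -1.2 -2.9 T [-0.22  0.87  0.  ]
-> 26 69.0 32.0 shift cm [-0.01 -0.35  0.  ] rot [-0.04  0.03  0.01]
-> 26 63.6 29.3 shift cm [-0.01 -0.95  0.  ] rot [-0.04  0.03  0.01]
```

Aligned well. Now I'll slide in by feel.

Call:
{"fn": "drive_tool", "kwargs": {
  "motion": [
    [[0,-0.15,0],[0,0,0],-1],
    [[0,-0.15,0],[0,0,0],-1],
    [[0,-0.15,0],[0,0,0],-1],
    [[0,-0.1,0],[0,0,0],-1],
    [[0,0,0],[0,0,0],-1]
  ]
}}

```text
time: 9.2
position: [0.5424, 0.0007, 0.1605]
tool_rot: [1.833, 2.123, 0.487]
ft_force: [-0.1, -0.4, -3.1]
grip_width: 0.221
grip_force: 45.0
```

```bash
python3 -c "
from h import *
stat()"
```

```text
t 9.20 th 25.90 ox 66.63 oz 30.62 lat 0.02 yaw 0.01 roll -0.04 Ot,On [73.31 -1.55] F -0.1 -0.4 -3.1 T [-0.19  0.89  0.01]
```

Call:
{"fn": "drive_tool", "kwargs": {
  "motion": [
    [[0,-0.15,0],[0,0,0],-1],
    [[0,-0.15,0],[0,0,0],-1],
    [[0,-0.1,0],[0,0,0],-1],
    [[0,0,0],[0,0,0],-1]
  ]
}}

```text
time: 9.7
position: [0.5388, 0.0002, 0.1588]
tool_rot: [1.833, 2.123, 0.488]
ft_force: [0.1, 0.6, -3.7]
grip_width: 0.225
grip_force: 45.0
```

```bash
python3 -c "
from h import *
stat()"
```

```text
t 9.70 th 25.90 ox 63.03 oz 28.87 lat 0.03 yaw 0.01 roll -0.04 Ot,On [69.31 -1.56] F 0.2 0.6 -3.7 T [-0.2   0.88  0.03]
```

Still free. Smaller steps from here.

Call:
{"fn": "drive_tool", "kwargs": {
  "motion": [
    [[0,-0.1,0],[0,0,0],-1],
    [[0,-0.1,0],[0,0,0],-1],
    [[0,0,0],[0,0,0],-1]
  ]
}}

```text
time: 10.07
position: [0.537, -0.0001, 0.1579]
tool_rot: [1.833, 2.123, 0.487]
ft_force: [-0.0, -0.4, -3.1]
grip_width: 0.228
grip_force: 45.0
```

Call:
{"fn": "drive_tool", "kwargs": {
  "motion": [
    [[0,-0.1,0],[0,0,0],-1],
    [[0,0,0],[0,0,0],-1]
  ]
}}

```text
time: 10.32
position: [0.5361, -0.0002, 0.1575]
tool_rot: [1.833, 2.123, 0.487]
ft_force: [0.6, 0.9, -2.6]
grip_width: 0.227
grip_force: 45.0
```

```bash
python3 -c "
from h import *
stat()"
```

```text
t 10.32 th 25.89 ox 60.30 oz 27.54 lat 0.00 yaw 0.02 roll -0.04 Ot,On [66.27 -1.56] F 0.7 0.8 -2.6 T [-0.19  0.89  0.  ]
```

Call:
{"fn": "drive_tool", "kwargs": {
  "motion": [
    [[0,-0.05,0],[0,0,0],-1],
    [[0,-0.05,0],[0,0,0],-1],
    [[0,0,0],[0,0,0],-1]
  ]
}}

```text
time: 10.7
position: [0.5357, -0.0003, 0.1574]
tool_rot: [1.833, 2.122, 0.488]
ft_force: [1.0, 0.2, -3.2]
grip_width: 0.224
grip_force: 45.0
```

Call:
{"fn": "drive_tool", "kwargs": {
  "motion": [
    [[0,-0.05,0],[0,0,0],-1],
    [[0,0,0],[0,0,0],-1]
  ]
}}

```text
time: 10.95
position: [0.5355, -0.0003, 0.1574]
tool_rot: [1.833, 2.122, 0.489]
ft_force: [2.7, -0.0, -2.7]
grip_width: 0.226
grip_force: 45.0
```

```bash
python3 -c "
from h import *
stat()"
```

```text
t 10.95 th 25.99 ox 59.78 oz 27.52 lat -0.05 yaw 0.01 roll -0.04 Ot,On [65.79 -1.46] F 2.7 -0.4 -2.7 T [-0.12  0.31 -0.07]
```

Call:
{"fn": "drive_tool", "kwargs": {
  "motion": [
    [[0,-0.05,0],[0,0,0],-1],
    [[0,0,0],[0,0,0],-1]
  ]
}}

```text
time: 11.2
position: [0.5353, -0.0004, 0.1574]
tool_rot: [1.832, 2.121, 0.49]
ft_force: [4.3, 0.2, -3.6]
grip_width: 0.224
grip_force: 45.0
```

```bash
python3 -c "
from h import *
stat()"
```

```text
t 11.20 th 26.04 ox 59.70 oz 27.60 lat -0.07 yaw 0.01 roll -0.05 Ot,On [65.76 -1.41] F 4.3 -0.4 -3.6 T [ 0.01 -0.21 -0.09]
```

```bash
sed -i 's/LIP=511.3/LIP=511.75/' h.py; python3 - <<'E'
from plan import *
stat()
for th in(26,24,22,20,18,15,12,9,6,3,1,0):
    G=[(clr(th,ox,oz),ox,oz) for ox in np.arange(58,63,.25) for oz in np.arange(max(0,th-3),th*1.12+2.1,.25)]
    ok=[g for g in G if g[0]>=.4]; best=max(G)
    a=min(ok,key=lambda g:(g[1],-g[0])); 
    print(th,"best",np.round(best,2),"nearest ok",np.round(a,2))
E
```

```text
t 11.20 th 26.04 ox 59.25 oz 27.60 lat -0.07 yaw 0.01 roll -0.05 Ot,On [65.35 -1.21] F 4.3 -0.4 -3.6 T [ 0.01 -0.21 -0.09]
26 best [ 1.44 62.5  28.75] nearest ok [ 0.59 59.5  28.25]
24 best [ 1.29 61.75 26.25] nearest ok [ 0.52 59.75 26.  ]
22 best [ 1.11 62.   24.25] nearest ok [ 0.6 60.  24. ]
20 best [ 0.93 61.5  22.  ] nearest ok [ 0.43 60.   21.75]
18 best [ 0.73 60.75 19.75] nearest ok [ 0.6 60.5 19.5]
15 best [ 0.56 61.   16.75] nearest ok [ 0.51 60.75 15.75]
12 best [ 0.64 61.25 13.5 ] nearest ok [ 0.62 61.   12.75]
9 best [ 0.86 61.25 10.  ] nearest ok [ 0.42 60.75  9.5 ]
6 best [ 0.95 61.25  6.75] nearest ok [ 0.42 60.5   6.25]
3 best [ 0.93 61.    3.75] nearest ok [ 0.61 60.25  3.5 ]
1 best [ 0.95 61.    1.5 ] nearest ok [ 0.52 59.75  1.25]
0 best [ 1.  61.   0.5] nearest ok [ 0.5 59.5  0. ]
```

Call:
{"fn": "drive_tool", "kwargs": {
  "motion": [
    [[0,0.14,0],[0,0,0],-1],
    [[0,0,0],[0,0,0],-1]
  ]
}}

```text
time: 11.45
position: [0.5357, -0.0003, 0.1573]
tool_rot: [1.834, 2.123, 0.487]
ft_force: [2.3, 0.3, -0.8]
grip_width: 0.225
grip_force: 45.0
```

```bash
cat > nx.py <<'E'
from h import *
import sys
W={24:(59.8,26.2),22:(60.2,24.0),20:(60.4,21.8),18:(60.6,19.6),16.5:(60.8,17.9),15:(60.9,16.3),13.5:(61,14.6),12:(61,13),10.5:(61,11.4),9:(61,9.8),7.5:(61,8.2),6:(60.9,6.6),4.5:(60.8,5.1),3:(60.6,3.6),1.5:(60.3,1.8),0:(60,.2)}
st=stat(); w=where(st); 
th=[float(a) for a in sys.argv[1:]]
p0,R0=np.array(st["position"]),R.from_rotvec(st["tool_rot"])
for t in th:
    p,Rt=tcp(t,*W[t]); print(t,"shift cm",(R0.inv().apply(p-p0)*100).round(3),"rot",(R0.inv()*Rt).as_rotvec(degrees=True).round(2)); p0,R0=p,Rt
E
python3 nx.py 24 22 20 18
```

```text
t 11.45 th 25.88 ox 59.37 oz 27.34 lat -0.04 yaw 0.01 roll -0.04 Ot,On [65.35 -1.32] F 2.3 0.0 -0.8 T [-0.13  0.27 -0.17]
24.0 shift cm [-0.002  0.3    0.127] rot [1.88 0.04 0.01]
22.0 shift cm [-0.     0.277  0.223] rot [2. 0. 0.]
20.0 shift cm [0.    0.266 0.217] rot [ 2. -0.  0.]
18.0 shift cm [-0.     0.273  0.219] rot [2. 0. 0.]
```

Call:
{"fn": "drive_tool", "kwargs": {
  "motion": [
    [[0,0.3,0.13],[1.9,0,0],-1],
    [[0,0,0],[0,0,0],-1],
    [[0,0.28,0.22],[2,0,0],-1],
    [[0,0,0],[0,0,0],-1],
    [[0,0,0],[0,0,0],-1]
  ]
}}

```text
time: 12.08
position: [0.5418, 0.0007, 0.1561]
tool_rot: [1.87, 2.165, 0.42]
ft_force: [2.0, 0.1, -3.7]
grip_width: 0.226
grip_force: 45.0
```

```bash
python3 nx.py 20 18 16.5
```

```text
t 12.07 th 21.99 ox 59.71 oz 23.55 lat 0.04 yaw -0.00 roll -0.03 Ot,On [64.18 -0.52] F 1.9 -0.2 -3.7 T [-0.11  0.43  0.  ]
20.0 shift cm [-0.01   0.326  0.194] rot [ 1.99  0.03 -0.  ]
18.0 shift cm [-0.     0.273  0.219] rot [2. 0. 0.]
16.5 shift cm [-0.     0.214  0.171] rot [ 1.5  0.  -0. ]
```

Call:
{"fn": "drive_tool", "kwargs": {
  "motion": [
    [[0,0.32,0.19],[2,0,0],-1],
    [[0,0,0],[0,0,0],-1],
    [[0,0.27,0.22],[2,0,0],-1],
    [[0,0,0],[0,0,0],-1],
    [[0,0,0],[0,0,0],-1]
  ]
}}

```text
time: 12.7
position: [0.5485, 0.0016, 0.1544]
tool_rot: [1.906, 2.207, 0.348]
ft_force: [-0.1, -0.7, -3.3]
grip_width: 0.225
grip_force: 45.0
```

```bash
python3 nx.py 16.5 15 13.5
```

```text
t 12.70 th 17.98 ox 60.26 oz 19.56 lat -0.02 yaw 0.00 roll -0.03 Ot,On [6.336e+01 1.000e-02] F -0.2 -0.6 -3.3 T [-0.16  0.63 -0.  ]
16.5 shift cm [-0.004  0.243  0.178] rot [1.48 0.04 0.  ]
15.0 shift cm [0.    0.211 0.159] rot [ 1.5 -0.   0. ]
13.5 shift cm [-0.     0.213  0.17 ] rot [ 1.5 -0.   0. ]
```

Free (≈0 N contact). Continuing.

Call:
{"fn": "drive_tool", "kwargs": {
  "motion": [
    [[0,0.24,0.18],[1.5,0,0],-1],
    [[0,0,0],[0,0,0],-1],
    [[0,0.21,0.16],[1.5,0,0],-1],
    [[0,0,0],[0,0,0],-1],
    [[0,0,0],[0,0,0],-1]
  ]
}}

```text
time: 13.32
position: [0.5545, 0.0025, 0.1528]
tool_rot: [1.932, 2.237, 0.293]
ft_force: [0.1, -0.4, -3.5]
grip_width: 0.222
grip_force: 45.0
```

```bash
python3 nx.py 13.5 12 10.5
```

```text
t 13.32 th 14.98 ox 61.59 oz 16.60 lat -0.03 yaw 0.01 roll -0.05 Ot,On [63.78  0.12] F 0.0 -0.4 -3.5 T [-0.16  0.52  0.05]
13.5 shift cm [-0.005  0.136  0.181] rot [1.48 0.05 0.01]
12.0 shift cm [-0.     0.21   0.159] rot [ 1.5 -0.  -0. ]
10.5 shift cm [-0.     0.214  0.16 ] rot [ 1.5  0.  -0. ]
```

Call:
{"fn": "drive_tool", "kwargs": {
  "motion": [
    [[0,0.14,0.18],[1.5,0,0],-1],
    [[0,0,0],[0,0,0],-1],
    [[0,0.21,0.16],[1.5,0,0],-1],
    [[0,0,0],[0,0,0],-1],
    [[0,0,0],[0,0,0],-1]
  ]
}}

```text
time: 13.95
position: [0.5587, 0.0031, 0.1504]
tool_rot: [1.958, 2.267, 0.237]
ft_force: [0.6, 0.0, -4.3]
grip_width: 0.23
grip_force: 45.0
```

```bash
python3 nx.py 10.5 9 7.5
```

```text
t 13.95 th 11.99 ox 61.00 oz 13.04 lat -0.05 yaw 0.00 roll -0.05 Ot,On [62.38  0.09] F 0.6 -0.1 -4.3 T [-0.2   0.45 -0.03]
10.5 shift cm [-0.003  0.21   0.163] rot [1.49 0.05 0.  ]
9.0 shift cm [0.    0.218 0.161] rot [ 1.5 -0.   0. ]
7.5 shift cm [0.    0.222 0.161] rot [ 1.5  0.  -0. ]
```

Call:
{"fn": "drive_tool", "kwargs": {
  "motion": [
    [[0,0.21,0.16],[1.5,0,0],-1],
    [[0,0,0],[0,0,0],-1],
    [[0,0.22,0.16],[1.5,0,0],-1],
    [[0,0,0],[0,0,0],-1],
    [[0,0,0],[0,0,0],-1]
  ]
}}

```text
time: 14.58
position: [0.5634, 0.0038, 0.148]
tool_rot: [1.983, 2.296, 0.179]
ft_force: [-0.7, 0.3, -4.0]
grip_width: 0.23
grip_force: 45.0
```

```bash
python3 nx.py 7.5 6 4.5
```

```text
t 14.57 th 8.98 ox 60.93 oz 9.79 lat -0.05 yaw 0.00 roll -0.05 Ot,On [61.71  0.17] F -0.6 0.3 -4.0 T [-0.11  0.35 -0.02]
7.5 shift cm [-0.003  0.225  0.162] rot [1.48 0.05 0.  ]
6.0 shift cm [-0.     0.216  0.161] rot [ 1.5  0.  -0. ]
4.5 shift cm [-0.     0.221  0.151] rot [ 1.5 -0.   0. ]
```

Call:
{"fn": "drive_tool", "kwargs": {
  "motion": [
    [[0,0.22,0.16],[1.5,0.05,0],-1],
    [[0,0,0],[0,0,0],-1],
    [[0,0.22,0.16],[1.5,0,0],-1],
    [[0,0,0],[0,0,0],-1],
    [[0,0.22,0.15],[1.5,0,0],-1],
    [[0,0,0],[0,0,0],-1],
    [[0,0,0],[0,0,0],-1]
  ]
}}

```text
time: 15.45
position: [0.5705, 0.0049, 0.1443]
tool_rot: [2.019, 2.338, 0.092]
ft_force: [-0.8, 0.9, -3.0]
grip_width: 0.225
grip_force: 45.0
```

```bash
python3 nx.py 3 1.5 0
```

```text
t 15.45 th 4.49 ox 60.81 oz 5.17 lat 0.07 yaw 0.01 roll 0.00 Ot,On [61.03  0.4 ] F -0.7 1.0 -3.0 T [-0.09  0.16  0.01]
3.0 shift cm [-0.006  0.212  0.158] rot [ 1.49 -0.    0.01]
1.5 shift cm [0.    0.208 0.181] rot [ 1.5  0.  -0. ]
0.0 shift cm [-0.     0.213  0.162] rot [1.5 0.  0. ]
```

Call:
{"fn": "drive_tool", "kwargs": {
  "motion": [
    [[0,0.21,0.16],[1.5,0,0],-1],
    [[0,0,0],[0,0,0],-1],
    [[0,0.21,0.18],[1.5,0,0],-1],
    [[0,0,0],[0,0,0],-1],
    [[0,0,0],[0,0,0],-1]
  ]
}}

```text
time: 16.08
position: [0.5749, 0.0055, 0.1412]
tool_rot: [2.042, 2.365, 0.031]
ft_force: [-0.2, 0.5, -2.9]
grip_width: 0.228
grip_force: 45.0
```

```bash
python3 nx.py 0; python3 - <<'E'
from h import *
st,im=snap("wrist","w4"); C=cam("wrist",st)
im=cv2.cvtColor(im,cv2.COLOR_RGB2BGR); hsv=cv2.cvtColor(im,cv2.COLOR_BGR2HSV); m=cv2.inRange(hsv,(8,40,60),(28,200,255))
print({u:120+int(np.flatnonzero(m[120:180,u])[0]) for u in range(20,430,15) if m[120:180,u].any()})
a=im[110:230,20:220]; cv2.imwrite("pics/crop4.png",cv2.resize(a,(800,480),interpolation=cv2.INTER_NEAREST))
E
```

```text
t 16.07 th 1.49 ox 60.32 oz 1.81 lat -0.00 yaw 0.00 roll -0.00 Ot,On [60.34  0.23] F -0.1 0.5 -2.9 T [-0.09  0.08  0.02]
0.0 shift cm [-0.     0.21   0.163] rot [1.49 0.   0.  ]
{20: 155, 35: 155, 50: 155, 65: 155, 80: 155, 95: 155, 110: 155, 125: 155, 140: 155, 155: 155, 170: 155, 185: 155, 200: 155, 215: 155, 230: 155, 245: 155, 260: 155, 275: 155, 290: 155, 305: 155, 320: 155, 335: 155, 350: 155, 365: 155, 380: 155, 395: 155, 410: 155, 425: 157}
```

View pics/crop4.png

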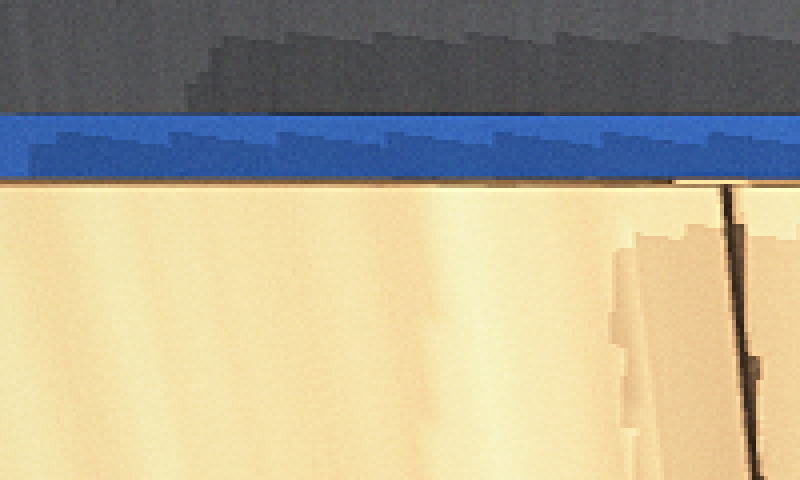

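The crop shows both board ends at v=155, so they are in line, with a thin seam at about (203,160). I'll lower the last bit.

Call:
{"fn": "drive_tool", "kwargs": {
  "motion": [
    [[0,0.14,0.1],[1,0,0],-1],
    [[0,0.07,0.06],[0.5,0,0],-1],
    [[0,0,0],[0,0,0],-1],
    [[0,0,0.03],[0,0,0],-1],
    [[0,0,0],[0,0,0],-1]
  ]
}}

```text
time: 16.75
position: [0.5769, 0.0058, 0.1394]
tool_rot: [-2.053, -2.378, -0.0]
ft_force: [-0.8, -0.2, -2.7]
grip_width: 0.226
grip_force: 45.0
```

```bash
python3 -c "
from h import *
stat()"
```

```text
t 16.75 th -0.00 ox 59.87 oz -0.01 lat 0.08 yaw 0.00 roll 0.01 Ot,On [ 5.987e+01 -1.000e-02] F -0.8 -0.1 -2.7 T [-0.08  0.09 -0.03]
```

Call:
{"fn": "drive_tool", "kwargs": {
  "motion": [
    [[0,0,0.05],[0,0,0],-1],
    [[0,0,0.03],[0,0,0],-1],
    [[0,0,0],[0,0,0],-1]
  ]
}}

```text
time: 17.12
position: [0.577, 0.0058, 0.1393]
tool_rot: [-2.053, -2.377, -0.001]
ft_force: [-2.7, 0.0, 4.6]
grip_width: 0.225
grip_force: 45.0
```

```bash
python3 -c "
from h import *
stat()"
```

```text
t 17.12 th 0.01 ox 60.01 oz -0.13 lat 0.10 yaw 0.00 roll 0.03 Ot,On [60.01 -0.14] F -2.6 0.4 4.6 T [-0.16  0.77  0.  ]
```

Call:
{"fn": "drive_tool", "kwargs": {
  "motion": [
    [[0,0,-0.06],[0,0,0],-1],
    [[0,0,0],[0,0,0],-0.2],
    [[0,0,0],[0,0,0],-0.2],
    [[0,0,0],[0,0,0],0],
    [[0,0,0],[0,0,0],0],
    [[0,0,0],[0,0,0],0],
    [[0,0,0],[0,0,0],0]
  ]
}}

```text
time: 18.0
position: [0.5771, 0.0058, 0.1392]
tool_rot: [2.053, 2.378, 0.0]
ft_force: [-0.4, 0.0, -0.6]
grip_width: 0.497
grip_force: 0.0
```

Call:
{"fn": "drive_tool", "kwargs": {
  "motion": [
    [[0,0,-1],[0,0,0],0],
    [[0,0,-3],[0,0,0],0],
    [[0,0,-5],[0,0,0],0],
    [[0,0,-4],[0,0,0],0],
    [[0,0,0],[0,0,0],0],
    [[0,0,0],[0,0,0],0]
  ]
}}

```text
time: 18.75
position: [0.5768, 0.0058, 0.2692]
tool_rot: [-2.053, -2.377, -0.0]
ft_force: [0.7, 1.2, -0.4]
grip_width: 0.498
grip_force: 0.0
```

```bash
python3 -c "
from h import *
stat(); snap('wrist','w5'); snap('scene','scene5')"
```

```text
t 18.75 th -0.00 ox 59.72 oz 129.79 lat 0.13 yaw 0.00 roll 0.02 Ot,On [ 59.72 129.8 ] F 0.9 1.1 -0.4 T [-0.05  0.07 -0.02]
```

View pics/w5.png

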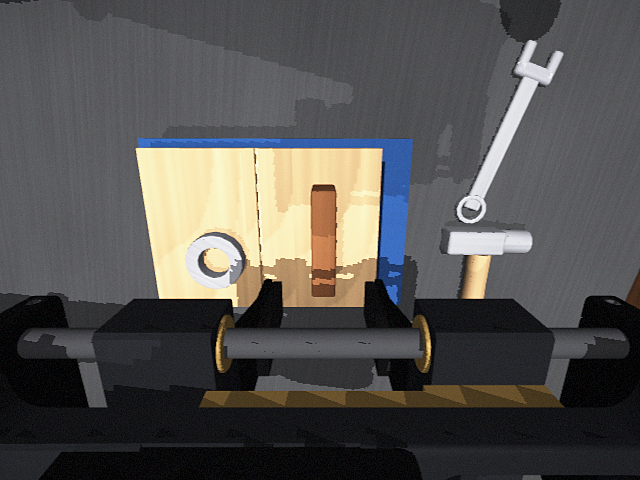

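The board lies flat and flush: both ends are at v≈148, with a narrow, even seam at u≈257. The bearing still lies on the laid board and the gripper is clear, so I'm handing in.

```bash
python3 -c "
from h import *
print(ctrl.close_job())"
```

```text
the job is handed in; nothing more can be done
None
```

The middle-sized board now lies flat in the laid board's groove, ends in line; the highest contact reading during insertion and lowering was about 5 N, it was released with the gripper clear, and the job was handed in at about 19 s.

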